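Set the pressure adjuster on a dough mixer's drive unit

TASK

On the drive unit, turn the T-bar adjuster screw clockwise (seen from above) until it bottoms and is snug, without forcing it, then back it off a quarter of a turn. Then swing the black clamp lever clear over to its stop to lock the setting, let go, and leave the other things on the bench where they are.

Things in the scene. Friction and masses are not known exactly. Their poses are not given: they have to be found in the camera images.
- unit: Fixed grey gear case (170 x 270 mm, top face 100 mm above the bench) on a small pallet, with a lying motor behind it (+x side of its frame, top 162 mm high). Origin on the bench under the middle of the case; x away from the robot at yaw 0, y to the left, z up. Place and yaw differ each time; it does not move.
- boss: Fixed aluminium boss, 72 mm across, 10 mm high, that the screw goes into, at x -0.020, y +0.060 in the unit's frame. Origin on the screw's axis at the boss's foot, 100 mm above the bench. The screw bottoms on a hard hidden stop inside it, at an angle that differs each time and cannot be seen or measured beforehand.
- screw: Steel adjuster screw with a T-bar head, turning about the upright axis (no visible rise). Origin on the axis, 116 mm above the bench; x along the bar, on the side of the small drive finger below it; z up. Bar 62 mm long (x), 12 mm thick (y), from 136 to 172 mm above the bench, free room below. Stays where left (friction 0.06 N m). Starts 0.6 to 2.2 rad short of bottoming.
- screw_grip (a point): Middle of the T-bar, on the axis, 156 mm above the bench: the place to grip, across the bar's 12 mm. Axes as the screw's. Snug on the stop means 0.3 to 0.5 N m of torque by the hand that turns it, kept for a third of a second; above about 0.85 N m the stop is damaged.
- ring: Brass witness ring, 64 mm across, 6 mm thick, on the boss round the screw, with a rim tab along its x axis and an upright pin. Origin on the axis, 110 mm above the bench. The screw's finger carries it clockwise; when backed off, the ring stays, its x axis showing where the bar's x axis was when the screw bottomed. At first it lies clockwise of the screw. Not to be moved by hand.
- clamp (a joint): Angle of the black clamp lever about its upright pivot (unit frame x -0.020, y -0.075): 0 with the arm along the unit's -x (to the robot), growing anticlockwise from above as the handle swings to the unit's -y side, away from the screw; hard stop at 1.3. Open at the start (0 to 0.3). Friction 0.12 N m, stays where left.
- clamp_handle (a point): On the axis of the lever's upright round handle, 16 mm across, 70 mm from the pivot; this point is 160 mm above the bench, the handle spans 124 to 179 mm above the bench. x points from it to the pivot (the arm lies at -x of the pivot), z up.
- wrench: Loose bystander: steel spanner lying on the bench before the unit.
- driver: Loose bystander: screwdriver lying to the left of the unit.
- bearing: Loose bystander: bearing ring, 40 mm across and 14 mm high, standing flat on the gear case.
- pulley: Loose bystander: turned aluminium pulley, 80 mm across, 40 mm high, to the right of the unit.
- can: Loose bystander: red can, 60 mm across, 130 mm high, left and behind.
- cup: Loose bystander: white mug, 70 mm across, 80 mm high, right and behind.
- tape: Loose bystander: roll of black tape, 90 mm across, 24 mm high, lying flat to the right and before the unit.
- screw_end (a point): End of the T-bar on its +x side (above the drive finger), 28 mm from the axis, 156 mm above the bench.

How it is judged:
By the outcome, as a careful person would: the job done as asked, in the order asked, and still so for the second after the job is handed in, with the robot touching nothing.
It also fails if it takes over 64 s, if anything falls off the work surface, if the arm or the gripper's body presses on something with over 40 N, if the wrist force passes 120 N, or if a joint passes its speed limit or range.

ROBOT

A 7-joint arm with a two-finger parallel gripper is mounted at the origin on the work surface. World frame = base frame: x ahead of the robot, y to its left, z up, the work surface at z = 0. Lengths are in m, angles in rad, forces in N, time in s.
With the tool pointing down it reaches from about 0.375 to 0.925 m from the base axis. Payload 3.1 kg.
Tool frame: the origin (TCP) lies midway between the tips of the shut fingers; the grasp point (between the pads) lies behind it (r.grip_point_offset is the z of the grasp point in the tool frame, in m); z points along the fingers, y is the direction in which the jaws open and shut (so a half turn about z gives the same grasp; the last joint's range is limited). The gripper opens to 85 mm and grips with 20 to 120 N. Pads are 22 mm wide; open, the fingers measure 114 mm over their backs; the gripper's body (76 mm by 85 mm) begins 54 mm behind the grasp point. The pads swing forward as they close: fully open they stand 13 mm farther back than shut.
Start: joints at [-1.319, 0.383, 0.044, 1.598, -0.018, 1.161, -0.05], TCP at [0.223, 0.611, 0.231] pointing down, gripper open.
Joint ranges: [-2.61, 2.61], [-0.41, 2.15], [-1.48, 1.57], [0, 2.5], [-1.57, 4.71], [0.05, 1.97], [-2.85, 2.85]. Speed limits (rad/s): [2.79, 2.79, 3.14, 3.14, 3.14, 3.14, 3.14].

INTERFACE

Orientations are given as [roll, pitch, yaw] about the fixed x, y, z axes, in that order (R = Rz(yaw) Ry(pitch) Rx(roll)).
In Python, from cell import r gives the robot as it stands.
- The arm moves only by the shell command python3 -m jog 'ROWS' [FORCE]. ROWS is a JSON object of lists of equal length, an entry for each row: "dp": the shift along the tool's x, y, z in mm, a list of three; "delta_rot": the turn, a rotation vector about the tool's x, y, z in rad, a list of three; "hand": the closure, from 0 (fully open) to 1 (shut). A call has 1 to 12 rows; each row shifts and turns the pose as measured when the row begins, along the tool's axes as they then stand; what a row does not reach is not made up. A row lasts 1/12 s, in which the tool goes at most 41.7 mm and 7.16 degrees, less where a joint would pass 70% of its speed; a pose out of reach is approached as far as the arm can. A call with a gripper value outside its range is refused whole. The fingers move at their own pace and stop on an object; FORCE is the grip in N (left out, the last holds). Time passes only in rows, so rows that do not move let the fingers close. It gives the time, the measured TCP pose, the force and the opening at its end, in the units of the state.
- r.get_state(): the state, without advancing time (a new reading comes with each control period).
- r.read_camera(name): name is "scene" or "top" or "wrist"; returns the picture (480x640x3 uint8, red, green, blue); there is no depth.
- r.camera_model(name): a dict with "vfov" (degrees; the focal length in pixels is half the picture's height over the tangent of half this angle, whatever the lens; pixels are square), "cx", "cy" (the principal point, pixels), "camera_from_world" (4x4, takes a point from world to camera coordinates). Camera axes: x right, y up, looking along -z (the intrinsics and any distortion apply to the point x, -y, -z); pixel columns grow to the right and rows downward; lengths in m; the calibration is good to about 2 mm. The wrist camera is an equidistant fisheye: a pixel r from the principal point sees the ray r / f radians off the axis. A picture is of the moment at which its call begins: read the wrist's pose just before it. camera_model takes no time and is no camera call; for the wrist camera it gives the pose at the moment of the call.
- r.hand_in(): hands the job in, once; it reports no verdict.
Trained networks look in the newest picture that a camera, given by its name, has taken for a name from the list of things; names that differ only in an ending like _2 or _b are one class to them, and where a whole thing is asked for, a point or a joint stands for the part that bears it (a point fixed in the world has none). Each returns a list of dicts, best first, with "score" (0 to 1); they miss things now and then, are a little off and sometimes report something else, mostly with a low value. They report only what shows in the picture. A call takes as long as a camera call.
- r.boxes_of(camera, query): "point" ([column, row] in pixels, amid what is visible of it).
- r.trace(camera, query): "pixels" (480x640 bool, what is visible of it) and "point" ([column, row] in pixels, amid what is visible of it).
- r.landmark_of(camera, query): "point" ([column, row] in pixels: a listed point, or the origin of a listed thing).
The state is a dict: "t": time; "qpos": joint angles; "joint_velocities": joint speeds; "joint_torque": joint torques, N m; "position": TCP position; "eef_rot": TCP orientation; "force": force on the tool from outside, world axes, zero at the start; "wrist_torque": the same for the moment, N m; "grip_width": finger opening in m.
Only numpy, scipy, OpenCV 4.12 (cv2) and the standard library are available. Lean on these libraries where they do the work, as an engineer would, in place of code of your own. Each camera call takes 0.05 s, during which the arm holds its last target. There are 200 camera calls.

## Working session

There is one attempt and no reset: what is moved stays moved. The work goes in short steps, Python scripts to look and compute and a shell command to move; the robot and the scene stay as the last step left them, time stands still between calls to the robot, and variables do not carry over. Pictures are saved under pics/ and viewed, about 8 in all and at most 12, crops included, and the job is handed in when it is done.

```bash
mkdir -p pics; ls
cat > h.py <<'E'
import numpy as np,cv2
from cell import r
def ray(cam,px,m=None):
    m=m or r.camera_model(cam); f=240/np.tan(np.radians(m['vfov'])/2)
    u=(px[0]-m['cx']); v=(px[1]-m['cy'])
    if cam=='wrist':
        rr=np.hypot(u,v); th=rr/f; s=np.sin(th)/max(rr,1e-9); d=np.array([u*s,-v*s,-np.cos(th)])
    else: d=np.array([u/f,-v/f,-1.])
    T=np.array(m['camera_from_world']); R=T[:3,:3]
    return -R.T@T[:3,3], R.T@d
def atz(cam,px,z,m=None):
    o,d=ray(cam,px,m); return o+d*(z-o[2])/d[2]
def lm(cam,q,z,m=None):
    L=r.landmark_of(cam,q)[:2]
    for l in L: print(cam,q,round(l['score'],2),np.round(l['point'],1),np.round(atz(cam,l['point'],z,m),4))
def snap(cam,name):
    m=r.camera_model(cam); im=r.read_camera(cam); cv2.imwrite('pics/'+name,im[:,:,::-1]); return m
E
python3 - <<'E'
from h import *
print({k:v for k,v in r.get_state().items()}, r.grip_point_offset)
for c in ['top','scene','wrist']:
    m=snap(c,c+'0.png')
    print(c,m['vfov'],m['cx'],m['cy'],np.round(ray(c,[320,240],m),3).tolist())
    for q,z in [('unit',0),('boss',.1),('screw',.116),('screw_grip',.156),('screw_end',.156),('ring',.11),('clamp_handle',.16),('bearing',.1)]: lm(c,q,z,m)
E
```

```text
pics
{'t': 0.0, 'qpos': array([-1.31877519,  0.38385713,  0.04385869,  1.59960599, -0.01792246,
        1.16119409, -0.04986925]), 'joint_velocities': array([ 0.000361  ,  0.00056735, -0.0013256 , -0.00103829,  0.00089558,
        0.00170211, -0.00018332]), 'joint_torque': array([ 6.76705531e-05, -4.33449411e+01,  1.02448817e+00, -2.49520522e+01,
        1.05458059e-02,  1.10734615e-02,  4.81583584e-06]), 'position': array([0.22246089, 0.60972649, 0.22985842]), 'eef_rot': array([-3.13892434e+00,  1.33082555e-04,  2.79184977e+00]), 'force': array([-0.18156063, -0.19192183, -0.1166352 ]), 'wrist_torque': array([ 0.00447415,  0.00556886, -0.01045319]), 'grip_width': 0.08546253256870796} -0.0187
top 54.909241512368446 312.91375636167373 236.97739411204753 [[0.401, 0.03, 1.085], [0.137, -0.048, -0.99]]
top unit 0.95 [320.4 248.1] [ 0.5315 -0.0224  0.    ]
top boss 0.48 [300.5 249.1] [0.5178 0.0253 0.1   ]
top boss 0.3 [302.6 228.3] [0.563  0.0202 0.1   ]
top screw 0.78 [297.2 250.3] [0.5135 0.0323 0.116 ]
top screw_grip 0.75 [298.2 243.4] [0.5229 0.0301 0.156 ]
top screw_end 0.67 [302.4 2
[... 274 characters left out ...]
33 316.9300375642245 240.70229859033168 [[1.014, 0.181, 0.813], [-0.538, -0.175, -0.825]]
scene unit 0.87 [290.9 255.9] [ 0.5411 -0.0331  0.    ]
scene boss 0.55 [324.2 225.1] [0.5145 0.0261 0.1   ]
scene boss 0.38 [325. 209.] [0.4781 0.0149 0.1   ]
scene screw 0.58 [323.9 223.6] [0.5227 0.0279 0.116 ]
scene screw 0.3 [264.  158.7] [ 0.4123 -0.1388  0.116 ]
scene screw_end 0.75 [318.3 220.9] [0.5488 0.0258 0.156 ]
scene ring 0.82 [325.1 226.8] [0.5245 0.0311 0.11  ]
scene ring 0.23 [269.4 230.1] [ 0.5671 -0.0612  0.11  ]
scene clamp_handle 0.59 [264.  161.3] [ 0.4565 -0.1159  0.16  ]
wrist 65.70646984690485 322.77812123928106 235.77286338726364 [[0.143, 0.641, 0.373], [0.312, -0.12, -0.942]]
```

Run:
```python
import cv2,numpy as np
a=cv2.imread('pics/top0.png')[170:340,240:420]; b=cv2.imread('pics/scene0.png')[120:290,220:400]
cv2.imwrite('pics/c0.png',np.hstack([cv2.resize(x,(400,378),interpolation=2) for x in (a,b)]))
```

```text
(no output)
```

View pics/c0.png

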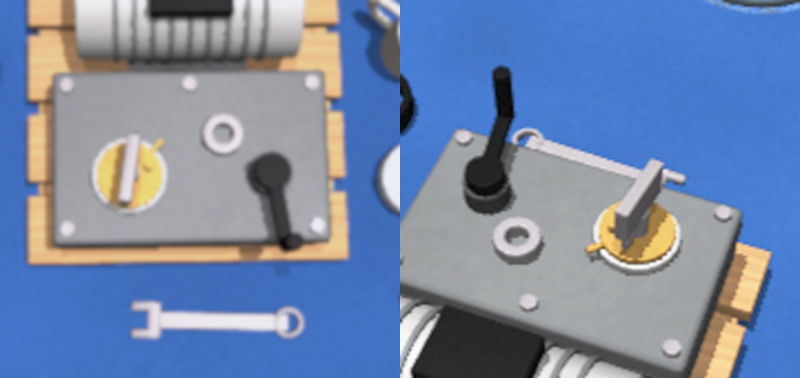

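View pics/top0.png

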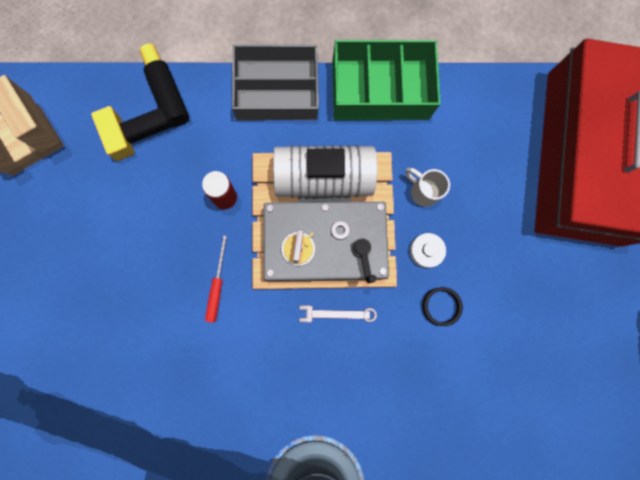

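The top view shows the T-bar at (298,245), with its drive-finger end pointing up. The ring tab is at upper right (clockwise of the bar), the lever handle is at (370,278), and the bearing is at (340,230). I'll keep the current yaw, which already suits the bar, and travel above the screw.

```bash
python3 -m jog '{"dp":[[-30,-28,-2],[-30,-28,-2],[-30,-28,-2],[-30,-28,-2],[-30,-28,-2],[-30,-28,-2],[-30,-28,-2],[-30,-28,-2]],"delta_rot":[[0,0,0],[0,0,0],[0,0,0],[0,0,0],[0,0,0],[0,0,0],[0,0,0],[0,0,0]],"hand":[0,0,0,0,0,0,0,0]}'
python3 -m jog '{"dp":[[-30,-28,0],[-30,-28,0],[-30,-28,0],[-30,-28,0],[-30,-28,0],[-30,-28,0],[0,0,0]],"delta_rot":[[0,0,0],[0,0,0],[0,0,0],[0,0,0],[0,0,0],[0,0,0],[0,0,0]],"hand":[0,0,0,0,0,0,0]}'
cat >> h.py <<'E'
def to(p):  # world xyz of TCP target -> tool-frame shift, mm
    from scipy.spatial.transform import Rotation as Ro
    s=r.get_state(); return np.round(Ro.from_euler('xyz',s['eef_rot']).inv().apply((np.array(p)-s['position'])*1e3),1)
E
python3 - <<'E'
from h import *
print(r.get_state()['position'],r.get_state()['eef_rot'],to([.521,.030,.24]))
E
```

```text
t: 2.02
position: [0.3673, 0.3233, 0.2445]
eef_rot: [3.135, -0.007, 2.817]
force: [0.6, 0.6, 1.1]
grip_width: 0.0852
t: 2.6
position: [0.4887, 0.0928, 0.2461]
eef_rot: [3.128, 0.002, 2.804]
force: [-0.2, -1.5, 0.5]
grip_width: 0.085
[0.48874001 0.09277166 0.24606127] [3.12828565e+00 1.83796002e-03 2.80379494e+00] [-51.2 -48.6   5.5]
```

```bash
python3 -m jog '{"dp":[[-28,-26,1],[-23,-23,1],[0,0,0]],"delta_rot":[[0.01,0,0],[0,0,0],[0,0,0]],"hand":[0,0,0]}'
python3 - <<'E'
from h import *
m=snap('wrist','w1.png')
print(r.get_state()['position'],r.get_state()['eef_rot'])
for q,z in [('boss',.1),('screw',.116),('screw_grip',.156),('screw_end',.156),('ring',.11),('clamp_handle',.16),('bearing',.1)]: lm('wrist',q,z,m)
E
```

```text
t: 2.85
position: [0.5194, 0.0315, 0.2448]
eef_rot: [3.137, 0.004, 2.799]
force: [0.3, -0.6, 0.3]
grip_width: 0.0853
[0.51846504 0.03448208 0.2447213 ] [3.13533789e+00 2.32109145e-03 2.80152375e+00]
wrist screw 0.65 [321.5 222.7] [0.5173 0.0331 0.116 ]
wrist screw 0.22 [322.  241.6] [0.5318 0.0283 0.116 ]
wrist screw_grip 0.66 [320.8 242.2] [0.5181 0.0322 0.156 ]
wrist screw_end 0.59 [330.1 274.6] [0.5425 0.0302 0.156 ]
wrist ring 0.85 [316.1 220.3] [0.5158 0.0292 0.11  ]
wrist clamp_handle 0.7 [ 98.1 221. ] [ 0.4474 -0.1137  0.16  ]
wrist bearing 0.78 [240.5 291.5] [ 0.5572 -0.057   0.1   ]
wrist bearing 0.45 [150.3 362.3] [ 0.6044 -0.1905  0.1   ]
```

View pics/w1.png

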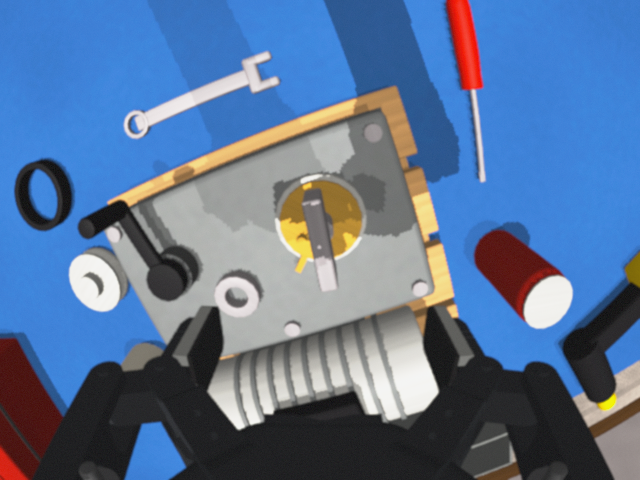

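The wrist view shows the bar from (312,193) to (327,288) with its finger end at the bottom. The tab is at (301,263) and the jaws straddle the area. I'll work out the bar direction from its top-edge pixels.

Run:
```python
from h import *
m=r.camera_model('wrist')
t=r.trace('wrist','screw')[0]; 
p=t['pixels'];ys,xs=np.nonzero(p);print(t['score'],xs.min(),xs.max(),ys.min(),ys.max())
for y in range(ys.min(),ys.max()+1,8): print(y,xs[ys==y].min(),xs[ys==y].max(),end='; ')
a=atz('wrist',[312,193],.172,m);b=atz('wrist',[327,288],.172,m);print(a,b,np.linalg.norm(b-a),np.arctan2(*(b-a)[1::-1]),(a+b)/2)
print(to([*((a+b)/2)[:2],.137]))
im=cv2.imread('pics/w1.png')[170:310,260:380];cv2.imwrite('pics/w1c.png',cv2.resize(im,None,fx=4,fy=4,interpolation=2))
```

```text
0.92 302 337 189 291
189 313 319; 197 303 321; 205 302 323; 213 304 327; 221 305 331; 229 308 332; 237 309 331; 245 311 330; 253 312 332; 261 314 334; 269 315 336; 277 317 337; 285 319 337; [0.47880944 0.04852364 0.172     ] [0.54063741 0.03691326 0.172     ] 0.06290865283503298 -0.18562348582858554 [0.50972343 0.04271845 0.172     ]
[  7.6  -0.8 107.2]
```

View pics/w1c.png

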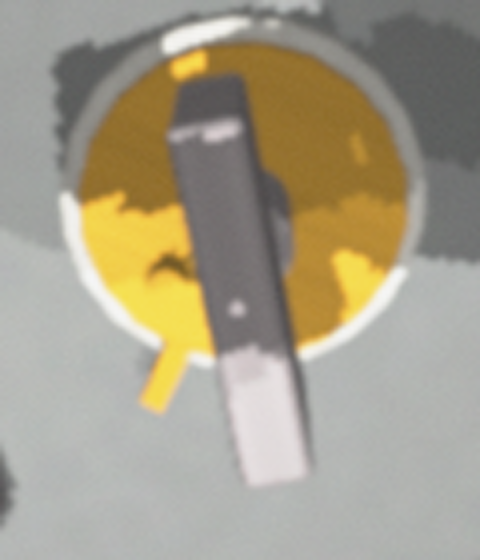

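The enlarged crop shows that the dark patch at the top is the near end face. The true top face runs from (311.8,202.5) to (329.5,291).

Run:
```python
from h import *
m=r.camera_model('wrist')
a=atz('wrist',[311.8,202.5],.172,m);b=atz('wrist',[329.5,290.5],.172,m);print(a,b,np.linalg.norm(b-a),np.arctan2(*(b-a)[1::-1]),(a+b)/2)
print(to([*((a+b)/2)[:2],.137]), r.get_state()['eef_rot'], r.get_state()['qpos'])
t=atz('wrist',[260+150/4,170+405/4],.11,m);c=atz('wrist',[260+240/4,170+190/4],.11,m);print('tab',t,c)
```

```text
[0.48431503 0.04622266 0.172     ] [0.54300388 0.03755453 0.172     ] 0.05932552463713843 -0.1466361657554057 [0.51365946 0.04188859 0.172     ]
[  3.6  -0.3 107.2] [3.13396593e+00 1.30127770e-04 2.81172950e+00] [-0.63079624  0.12003973  0.51673314  1.92010832 -0.07354934  1.1146448
  1.15600542]
tab [0.54862595 0.00984256 0.11      ] [0.51161726 0.04208088 0.11      ]
```

```bash
python3 -m jog '{"dp":[[0,0,0],[0,0,0],[0,0,0],[0,0,0]],"delta_rot":[[0,0,0],[0,0,0],[0,0,0],[0,0,0]],"hand":[0,0,0,0]}'
python3 - <<'E'
from h import *
print(r.get_state()['position'],r.get_state()['eef_rot'],np.abs(r.get_state()['joint_velocities']).max())
m=snap('wrist','w2.png')
for q,z in [('screw_grip',.156),('screw_end',.156),('screw',.116),('ring',.11),('clamp_handle',.16)]: lm('wrist',q,z,m)
im=cv2.imread('pics/w2.png')[150:310,240:400];cv2.imwrite('pics/w2c.png',cv2.resize(im,None,fx=3.5,fy=3.5,interpolation=2))
E
```

```text
t: 3.63
position: [0.5164, 0.0422, 0.2442]
eef_rot: [3.133, -0.0, 2.815]
force: [-0.4, 0.3, 0.5]
grip_width: 0.0855
[0.51635399 0.04224487 0.24424286] [ 3.13345171e+00 -2.14048852e-04  2.81537316e+00] 0.002344396257093618
wrist screw_grip 0.76 [306.5 248.9] [0.5161 0.0329 0.156 ]
wrist screw_grip 0.6 [141.1 362.3] [ 0.5686 -0.1373  0.156 ]
wrist screw_end 0.66 [315.7 285.3] [0.5435 0.0298 0.156 ]
wrist screw 0.79 [310.2 232.2] [0.5181 0.0338 0.116 ]
wrist ring 0.65 [306.8 226.5] [0.5146 0.0321 0.11  ]
wrist ring 0.2 [484.8 259.2] [0.5917 0.1672 0.11  ]
wrist clamp_handle 0.79 [ 90.5 225.6] [ 0.4471 -0.1114  0.16  ]
```

View pics/w2c.png

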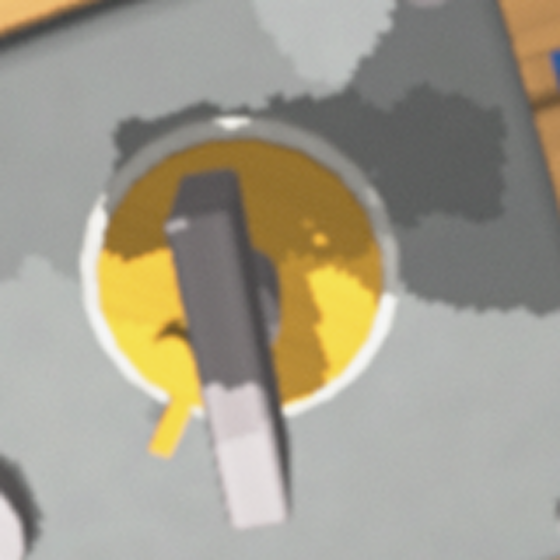

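In the new settled picture the top face runs from (298,214) to (314,300).

Run:
```python
from h import *
m=r.camera_model('wrist')
a=atz('wrist',[298,214.3],.172,m);b=atz('wrist',[314,300],.172,m);print(a,b,np.linalg.norm(b-a),np.arctan2(*(b-a)[1::-1]),(a+b)/2)
t=atz('wrist',[240+163/3.5,150+455/3.5],.11,m);print('tab',t)
for bx in [(240+240/3.5,150+275/3.5)]: print('boss',atz('wrist',bx,.112,m))
print(to([.5162,.0337,.190]),to([.5162,.0337,.137]))
```

```text
[0.48800004 0.03759949 0.172     ] [0.54591857 0.02751107 0.172     ] 0.058790573786959656 -0.1724528419167676 [0.5169593  0.03255528 0.172     ]
tab [5.52795835e-01 3.30029497e-04 1.10000000e-01]
boss [0.51616192 0.03269283 0.112     ]
[-2.4 -8.2 54.2] [ -2.4  -8.7 107.2]
```

```bash
python3 -m jog '{"dp":[[-2.5,-9.5,10],[0,0,20],[0,0,15],[0,0,0],[0,0,0]],"delta_rot":[[0.008,0,-0.1],[0,0,-0.055],[0,0,0],[0,0,0],[0,0,0]],"hand":[0,0,0,0,0]}' 40
python3 - <<'E'
from h import *
print(to([.5165,.0328,.137]),r.get_state()['eef_rot'])
E
```

```text
t: 4.35
position: [0.5176, 0.0318, 0.1995]
eef_rot: [3.14, 0.004, 2.977]
force: [-0.5, -0.6, 0.2]
grip_width: 0.0855
[ 1.5  0.7 62.5] [3.1402254  0.00416234 2.97704982]
```

```bash
python3 -m jog '{"dp":[[1.5,0.5,20],[0,0,20],[0,0,15],[0,0,5],[0,0,0],[0,0,0]],"delta_rot":[[0,0.003,0],[0,0,0],[0,0,0],[0,0,0],[0,0,0],[0,0,0]],"hand":[0,0,0,0.3,0.5,0.5]}' 40
python3 - <<'E'
from h import *
print(to([.5165,.0328,.137]),r.get_state()['eef_rot'],r.get_state()['force'],r.get_state()['wrist_torque'])
E
```

```text
t: 4.85
position: [0.5216, 0.0339, 0.1438]
eef_rot: [3.136, 0.01, 2.976]
force: [0.5, 0.1, 0.1]
grip_width: 0.0514
[ 4.9 -1.9  6.7] [3.13576472 0.01032824 2.97646354] [0.4759294  0.07283192 0.09840201] [-0.04303044  0.04204775 -0.04741031]
```

```bash
python3 -m jog '{"dp":[[5,-2,6],[0,0,0],[0,0,0],[0,0,0],[0,0,0],[0,0,0],[0,0,0],[0,0,0]],"delta_rot":[[0.005,0.01,0],[0,0,0],[0,0,0],[0,0,0],[0,0,0],[0,0,0],[0,0,0],[0,0,0]],"hand":[0.6,0.7,0.85,1,1,1,1,1]}' 40
python3 - <<'E'
from h import *
print(to([.5165,.0328,.137]),r.get_state()['eef_rot'],r.get_state()['force'],r.get_state()['wrist_torque'],r.get_state()['qpos'])
E
```

```text
t: 5.52
position: [0.5181, 0.0308, 0.1406]
eef_rot: [3.141, 0.005, 2.976]
force: [0.5, -1.8, -0.8]
grip_width: 0.0115
[1.9 1.7 3.6] [3.14111999 0.00513018 2.97575379] [ 0.45339334 -1.82287495 -0.79347464] [-0.13251492  0.00802646  0.00325059] [-0.57687685  0.25842703  0.49432276  2.01596629 -0.15456596  0.89773988
  1.40463878]
```

```bash
cat > s.py <<'E'
from h import *
s=r.get_state(); print(to([.5165,.0328,.139]),np.round(s['eef_rot'],4),'F',np.round(s['force'],2),'M',np.round(s['wrist_torque'],3),'q7',s['qpos'][6].round(3),'w',s['grip_width'].round(4))
E
python3 -m jog '{"dp":[[0,0,0],[0,0,0],[0,0,0],[0,0,0]],"delta_rot":[[0,0,0.05],[0,0,0.05],[0,0,0.05],[0,0,0.05]],"hand":[1,1,1,1]}'
python3 s.py
python3 -m jog '{"dp":[[0,0,0]],"delta_rot":[[0,0,0.0]],"hand":[1]}'
python3 s.py
```

```text
t: 5.85
position: [0.5181, 0.0308, 0.1406]
eef_rot: [3.141, 0.005, 2.769]
force: [-0.5, -1.1, -1.7]
grip_width: 0.0114
t: 5.93
position: [0.5181, 0.0307, 0.1406]
eef_rot: [3.141, 0.005, 2.768]
force: [0.2, -1.2, -1.6]
grip_width: 0.0113Traceback (most recent call last):
  File "s.py", line 2, in <module>
    s=r.get_state(); print(to([.5165,.0328,.139]),np.round(s['eef_rot'],4),'F',np.round(s['force'],2),'M',np.round(s['wrist_torque'],3),'q7',s['qpos'][6].round(3),'w',s['grip_width'].round(4))
                                                                                                                                                                       ^^^^^^^^^^^^^^^^^^^^^
AttributeError: 'float' object has no attribute 'round'
Traceback (most recent call last):
  File "s.py", line 2, in <module>
    s=r.get_state(); print(to([.5165,.0328,.139]),np.round(s['eef_rot'],4),'F',np.round(s['force'],2),'M',np.round(s['wrist_torque'],3),'q7',s['qpos'][6].round(3),'w',s['grip_width'].round(4))
                                                                                                                                                                       ^^^^^^^^^^^^^^^^^^^^^
AttributeError: 'float' object has no attribute 'round'
```

```bash
sed -i "s/s\['grip_width'\].round(4)/round(s['grip_width'],4)/" s.py; python3 -m jog '{"dp":[[0,0,0],[0,0,0],[0,0,0],[0,0,0],[0,0,0]],"delta_rot":[[0,0,0.05],[0,0,0.05],[0,0,0.05],[0,0,0.05],[0,0,0.05]],"hand":[1,1,1,1,1]}'
python3 s.py
python3 -m jog '{"dp":[[0,0,0],[0,0,0],[0,0,0],[0,0,0]],"delta_rot":[[0,0,0.025],[0,0,0.025],[0,0,0.025],[0,0,0.025]],"hand":[1,1,1,1]}'
python3 s.py
```

```text
t: 6.35
position: [0.518, 0.0307, 0.1406]
eef_rot: [3.14, 0.005, 2.515]
force: [0.4, -0.6, -1.4]
grip_width: 0.0116
[2.5 0.8 1.6] [3.1402 0.0049 2.5151] F [ 0.39 -0.63 -1.38] M [-0.24  -0.029  0.067] q7 0.968 w 0.0116
t: 6.68
position: [0.518, 0.0307, 0.1406]
eef_rot: [3.14, 0.005, 2.412]
force: [-0.0, -1.3, -1.7]
grip_width: 0.0116
[2.5 0.5 1.6] [3.14   0.005  2.4121] F [-0.05 -1.27 -1.69] M [-0.224 -0.05   0.094] q7 0.871 w 0.0116
```

```bash
python3 -m jog '{"dp":[[0,0,0],[0,0,0],[0,0,0],[0,0,0],[0,0,0],[0,0,0],[0,0,0],[0,0,0]],"delta_rot":[[0,0,0.015],[0,0,0.015],[0,0,0.015],[0,0,0.015],[0,0,0.015],[0,0,0.015],[0,0,0.015],[0,0,0.015]],"hand":[1,1,1,1,1,1,1,1]}' 28
python3 s.py
python3 -m jog '{"dp":[[0,0,0],[0,0,0],[0,0,0],[0,0,0],[0,0,0],[0,0,0],[0,0,0],[0,0,0]],"delta_rot":[[0,0,0.015],[0,0,0.015],[0,0,0.015],[0,0,0.015],[0,0,0.015],[0,0,0.015],[0,0,0.015],[0,0,0.015]],"hand":[1,1,1,1,1,1,1,1]}'
python3 s.py
```

```text
t: 7.35
position: [0.518, 0.0307, 0.1406]
eef_rot: [3.14, 0.005, 2.281]
force: [0.6, -0.6, -2.0]
grip_width: 0.0117
[2.6 0.2 1.6] [3.1395 0.0048 2.2806] F [ 0.58 -0.64 -1.96] M [-0.23   0.013  0.068] q7 0.747 w 0.0117
t: 8.02
position: [0.518, 0.0306, 0.1406]
eef_rot: [3.139, 0.005, 2.148]
force: [-0.3, -0.9, -2.1]
grip_width: 0.0113
[ 2.6 -0.1  1.6] [3.139  0.0046 2.1475] F [-0.33 -0.94 -2.09] M [-0.297 -0.034  0.098] q7 0.623 w 0.0113
```

```bash
python3 -m jog '{"dp":[[0,0,0],[0,0,0],[0,0,0],[0,0,0],[0,0,0],[0,0,0],[0,0,0],[0,0,0]],"delta_rot":[[0,0,0.015],[0,0,0.015],[0,0,0.015],[0,0,0.015],[0,0,0.015],[0,0,0.015],[0,0,0.015],[0,0,0.015]],"hand":[1,1,1,1,1,1,1,1]}' 28
python3 s.py
```

```text
t: 8.68
position: [0.518, 0.0307, 0.1406]
eef_rot: [3.139, 0.004, 2.014]
force: [1.2, -1.2, -1.1]
grip_width: 0.0115
[ 2.6 -0.4  1.6] [3.1386 0.0043 2.0144] F [ 1.18 -1.22 -1.12] M [-0.277  0.014  0.108] q7 0.499 w 0.0115
```

```bash
python3 -m jog '{"dp":[[0,0,0],[0,0,0],[0,0,0],[0,0,0],[0,0,0],[0,0,0],[0,0,0],[0,0,0]],"delta_rot":[[0,0,0.015],[0,0,0.015],[0,0,0.015],[0,0,0.015],[0,0,0.015],[0,0,0.015],[0,0,0.015],[0,0,0.015]],"hand":[1,1,1,1,1,1,1,1]}'
python3 s.py
```

```text
t: 9.35
position: [0.518, 0.0306, 0.1406]
eef_rot: [3.138, 0.004, 1.881]
force: [0.7, -1.0, -2.6]
grip_width: 0.0111
[ 2.5 -0.8  1.6] [3.138  0.0039 1.8811] F [ 0.68 -0.96 -2.58] M [-0.3    0.034  0.095] q7 0.375 w 0.0111
```

```bash
python3 -m jog '{"dp":[[0,0,0],[0,0,0],[0,0,0],[0,0,0],[0,0,0],[0,0,0],[0,0,0],[0,0,0]],"delta_rot":[[0,0,0.015],[0,0,0.015],[0,0,0.015],[0,0,0.015],[0,0,0.015],[0,0,0.015],[0,0,0.015],[0,0,0.015]],"hand":[1,1,1,1,1,1,1,1]}'
python3 s.py
```

```text
t: 10.02
position: [0.5179, 0.0306, 0.1406]
eef_rot: [3.138, 0.003, 1.748]
force: [0.0, -0.9, -2.1]
grip_width: 0.0115
[ 2.4 -1.   1.6] [3.1377 0.0035 1.7479] F [ 0.04 -0.86 -2.12] M [-0.321  0.029  0.083] q7 0.252 w 0.0115
```

```bash
python3 -m jog '{"dp":[[0,0,0],[0,0,0],[0,0,0],[0,0,0],[0,0,0],[0,0,0],[0,0,0],[0,0,0]],"delta_rot":[[0,0,0.015],[0,0,0.015],[0,0,0.015],[0,0,0.015],[0,0,0.015],[0,0,0.015],[0,0,0.015],[0,0,0.015]],"hand":[1,1,1,1,1,1,1,1]}'
python3 s.py
```

```text
t: 10.68
position: [0.518, 0.0306, 0.1406]
eef_rot: [3.137, 0.004, 1.617]
force: [0.3, -1.7, -1.4]
grip_width: 0.0115
[ 2.3 -1.4  1.6] [3.1372 0.0037 1.6172] F [ 0.35 -1.69 -1.37] M [-0.328  0.004  0.411] q7 0.13 w 0.0115
```

```bash
python3 -m jog '{"dp":[[0,0,0]],"delta_rot":[[0,0,0.005]],"hand":[1]}'
python3 s.py
```

```text
t: 10.77
position: [0.518, 0.0306, 0.1406]
eef_rot: [3.137, 0.004, 1.612]
force: [0.5, -1.7, -1.4]
grip_width: 0.0115
[ 2.2 -1.4  1.6] [3.1373 0.0041 1.6124] F [ 0.5  -1.7  -1.38] M [-0.322 -0.063  0.431] q7 0.125 w 0.0115
```

```bash
python3 -m jog '{"dp":[[0,0,0]],"delta_rot":[[0,0,0.001]],"hand":[1]}'
python3 s.py
python3 -m jog '{"dp":[[0,0,0],[0,0,0]],"delta_rot":[[0,0,0.001],[0,0,0.001]],"hand":[1,1]}'
python3 s.py
python3 -m jog '{"dp":[[0,0,0],[0,0,0]],"delta_rot":[[0,0,0.001],[0,0,0.001]],"hand":[1,1]}'
python3 s.py
```

```text
t: 10.85
position: [0.518, 0.0306, 0.1406]
eef_rot: [3.137, 0.004, 1.612]
force: [0.5, -0.2, -1.7]
grip_width: 0.0113
[ 2.2 -1.4  1.6] [3.1372 0.0044 1.612 ] F [ 0.48 -0.22 -1.72] M [-0.353 -0.011  0.459] q7 0.125 w 0.0113
t: 11.02
position: [0.518, 0.0306, 0.1406]
eef_rot: [3.137, 0.005, 1.611]
force: [0.3, -1.1, -1.7]
grip_width: 0.0112
[ 2.2 -1.4  1.6] [3.1372 0.0048 1.611 ] F [ 0.32 -1.14 -1.71] M [-0.309 -0.036  0.518] q7 0.123 w 0.0112
t: 11.18
position: [0.5179, 0.0306, 0.1406]
eef_rot: [3.137, 0.005, 1.609]
force: [-0.1, -1.5, -1.7]
grip_width: 0.0112
[ 2.3 -1.4  1.6] [3.1372 0.0049 1.6094] F [-0.08 -1.52 -1.73] M [-0.279 -0.033  0.423] q7 0.122 w 0.0112
```

```bash
Z='x'; python3 -m jog '{"dp":[[0,0,0]],"delta_rot":[[0,0,-0.001]],"hand":[1]}'|tail -1; python3 s.py
python3 -m jog '{"dp":[[0,0,0],[0,0,0]],"delta_rot":[[0,0,0],[0,0,0]],"hand":[1,1]}'|tail -1; python3 s.py
python3 -m jog '{"dp":[[0,0,0],[0,0,0]],"delta_rot":[[0,0,0],[0,0,0]],"hand":[1,1]}'|tail -1; python3 s.py
python3 -m jog '{"dp":[[0,0,0],[0,0,0]],"delta_rot":[[0,0,0],[0,0,0]],"hand":[1,1]}'|tail -1; python3 s.py
```

```text
grip_width: 0.0113
[ 2.2 -1.4  1.6] [3.1371 0.0048 1.6103] F [ 0.15 -2.5  -2.24] M [-0.271 -0.046  0.42 ] q7 0.123 w 0.0113
grip_width: 0.0116
[ 2.3 -1.4  1.6] [3.1371 0.0048 1.6101] F [-0.1  -1.75 -1.16] M [-0.296 -0.073  0.42 ] q7 0.123 w 0.0116
grip_width: 0.0111
[ 2.2 -1.4  1.6] [3.1371 0.0047 1.6101] F [ 0.74 -1.16 -1.52] M [-0.301 -0.021  0.356] q7 0.123 w 0.0111
grip_width: 0.0112
[ 2.3 -1.4  1.6] [3.1371 0.0047 1.6102] F [-0.52 -1.23 -1.5 ] M [-0.359 -0.027  0.406] q7 0.123 w 0.0112
```

Snug: about 0.41 N m held for more than 0.5 s at hand yaw 1.610. Now I'll back off a quarter turn, to hand yaw ≈ 1.61+1.57+slack.

```bash
python3 -m jog '{"dp":[[0,0,0],[0,0,0],[0,0,0],[0,0,0],[0,0,0],[0,0,0],[0,0,0]],"delta_rot":[[0,0,-0.1],[0,0,-0.1],[0,0,-0.1],[0,0,-0.1],[0,0,-0.1],[0,0,-0.1],[0,0,-0.1]],"hand":[1,1,1,1,1,1,1]}' 40; python3 s.py
python3 -m jog '{"dp":[[0,0,0],[0,0,0],[0,0,0],[0,0,0],[0,0,0],[0,0,0],[0,0,0]],"delta_rot":[[0,0,-0.1],[0,0,-0.1],[0,0,-0.1],[0,0,-0.1],[0,0,-0.1],[0,0,-0.1],[0,0,-0.1]],"hand":[1,1,1,1,1,1,1]}'; python3 s.py
```

```text
t: 12.35
position: [0.5181, 0.0307, 0.1406]
eef_rot: [3.138, 0.003, 2.322]
force: [-1.0, 0.0, -1.8]
grip_width: 0.0115
[2.6 0.3 1.6] [3.1378e+00 2.7000e-03 2.3215e+00] F [-0.96  0.   -1.77] M [-0.319 -0.091 -0.082] q7 0.789 w 0.0115
t: 12.93
position: [0.5181, 0.0308, 0.1406]
eef_rot: [3.136, 0.003, 3.037]
force: [-0.1, -0.5, -2.5]
grip_width: 0.0114
[1.8 1.8 1.6] [3.1355 0.0035 3.0373] F [-0.06 -0.49 -2.52] M [-0.422 -0.073 -0.137] q7 1.471 w 0.0114
```

```bash
python3 -m jog '{"dp":[[0,0,0],[0,0,0],[0,0,0]],"delta_rot":[[0,0,-0.08],[0,0,-0.065],[0,0,0]],"hand":[1,1,1]}'; python3 s.py
```

```text
t: 13.18
position: [0.5181, 0.0309, 0.1406]
eef_rot: [3.134, 0.004, -3.098]
force: [0.0, 0.0, -2.1]
grip_width: 0.0116
[1.5 2.  1.6] [ 3.1342  0.0041 -3.0981] F [ 0.04  0.02 -2.15] M [-0.476 -0.043  0.057] q7 1.613 w 0.0116
```

```bash
python3 -m jog '{"dp":[[0,0,0],[0,0,0],[0,0,0],[0,0,-20],[0,0,-30],[0,0,-35],[20,0,-20],[0,0,0],[0,0,0],[0,0,0],[0,0,0]],"delta_rot":[[0,0,0],[0,0,0],[0,0,0],[0,0,0],[0,0,0],[0,0,0],[0,0,0],[0,0,0],[0,0,0],[0,0,0],[0,0,0]],"hand":[0.6,0.5,0.4,0.4,0.2,0,0,0,0,0,0]}'; python3 s.py
python3 - <<'E'
from h import *
m=snap('wrist','w3.png')
for q,z in [('screw_grip',.156),('screw_end',.156),('screw',.116),('ring',.11),('clamp_handle',.16),('clamp',.11),('bearing',.114)]: lm('wrist',q,z,m)
t=r.landmark_of('wrist','screw_grip')[0]['point']; u,v=int(t[0]),int(t[1]);print(u,v)
im=cv2.imread('pics/w3.png');np.save('m3.npy',m,allow_pickle=True)
c=cv2.resize(im[v-100:v+70,u-85:u+85],(580,580),interpolation=2)
cv2.imwrite('pics/w3c.png',c)
E
```

```text
t: 14.1
position: [0.4984, 0.033, 0.251]
eef_rot: [3.126, 0.005, -3.114]
force: [-0.4, 0.5, -0.9]
grip_width: 0.0854
[-17.5  -2.4 112.1] [ 3.1265  0.0055 -3.1142] F [-0.4   0.46 -0.91] M [-0.007 -0.066  0.028] q7 1.502 w 0.0854
wrist screw_grip 0.6 [317.8 263.8] [0.516  0.0331 0.156 ]
wrist screw_end 0.59 [319.5 297. ] [0.5422 0.0349 0.156 ]
wrist screw 0.86 [317.5 242.4] [0.5149 0.033  0.116 ]
wrist ring 0.97 [314.9 238.9] [0.5141 0.0309 0.11  ]
wrist ring 0.74 [448.8 316.6] [0.5888 0.157  0.11  ]
wrist clamp_handle 0.68 [111.1 168.6] [ 0.4474 -0.113   0.16  ]Traceback (most recent call last):
  File "<stdin>", line 3, in <module>
  File "h.py", line 14, in lm
    L=r.landmark_of(cam,q)[:2]
      ~~~~~~~~~~~~~^^^^^^^
ValueError: it knows: bearing, boss, can, clamp_handle, cup, driver, pulley, ring, screw, screw_end, screw_grip, tape, unit, wrench
```

Run:
```python
import cv2
im=cv2.imread('pics/w3.png'); cv2.imwrite('pics/w3c.png',cv2.resize(im[170:330,230:400],None,fx=3.5,fy=3.5,interpolation=2))
```

```text
(no output)
```

View pics/w3c.png

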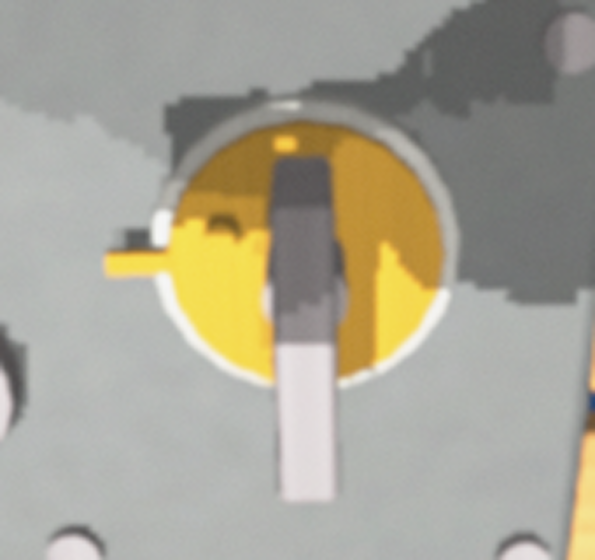

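The picture shows the bar upright from (316,229) to (318,313), with the ring tab pointing left at (260,245). I'll compute the angle between them.

Run:
```python
from h import *
m=r.camera_model('wrist'); print(r.get_state()['position'])
P=lambda x,y,z: atz('wrist',[230+x/3.5,170+y/3.5],z,m)
a,b=P(302.5,207,.172),P(308,500,.172); c=(a+b)/2; print('bar',a,b,c,np.linalg.norm(b-a))
ab=np.arctan2(*(b-a)[1::-1])
t=P(107,264,.11); t2=P(163,262,.113); 
bc=P(308,243,.11); print('bosscentre',bc,t)
for cc in (c,bc): at=np.arctan2(*(t-cc)[1::-1]); print(ab,at,ab-at)
```

```text
[0.49809678 0.03268198 0.25071098]
bar [0.48492067 0.03112799 0.172     ] [0.54538509 0.03342178 0.172     ] [0.51515288 0.03227488 0.172     ] 0.0605079136970436
bosscentre [0.51396479 0.03302039 0.11      ] [ 0.52018598 -0.01384475  0.11      ]
0.03791801798312776 -1.4620950061782603 1.500013024161388
0.03791801798312776 -1.4388212135016962 1.476739231484824
```

Bar and hand angles agree: 0.038 in the image against 0.043 from the hand. The tab's top is actually at z≈0.116, so I'll redo that check. I'll also compute the clamp geometry.

Run:
```python
from h import *
m=r.camera_model('wrist')
P=lambda x,y,z: atz('wrist',[230+x/3.5,170+y/3.5],z,m)
t=P(107,264,.116);A=np.array([.516,.0325]); d=t[:2]-A; print('tab',np.arctan2(d[1],d[0]))
print('clamp',lm('wrist','clamp_handle',.16,m))
# unit yaw from case front/top edges in top view
im=cv2.imread('pics/top0.png')
cs=[(264,203),(387,203),(265,280),(388,278)]
w=[atz('top',c,.1) for c in cs]; print(np.round(w,4)); 
e=w[0]-w[1]; print('y-dir yaw',np.arctan2(-e[0],e[1])); e=w[2]-w[3]; print(np.arctan2(-e[0],e[1])); print(np.mean(w,0))
print('pivot top',atz('top',(361,247),.12))
im=cv2.imread('pics/w3.png'); cv2.imwrite('pics/w3d.png',cv2.resize(im[120:340,70:420],None,fx=2.2,fy=2.2,interpolation=2))
```

```text
tab -1.5289671944611478
wrist clamp_handle 0.68 [111.1 168.6] [ 0.447  -0.1133  0.16  ]
clamp None
[[ 0.6196  0.1034  0.1   ]
 [ 0.6172 -0.1654  0.1   ]
 [ 0.4528  0.1013  0.1   ]
 [ 0.4533 -0.1611  0.1   ]]
y-dir yaw -0.008922198879574803
0.002163564110764352
[ 0.53574709 -0.03045571  0.1       ]
pivot top [ 0.51840353 -0.10245369  0.12      ]
```

View pics/w3d.png

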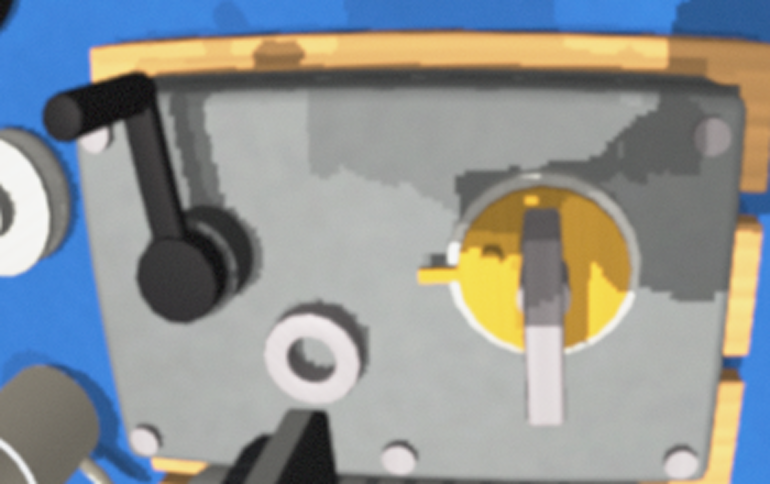

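The tab reads −1.529 rad and the hand at the stop read −1.531 rad, so the back-off is about 1.57 rad. The lever handle is at (0.447,−0.113), the pivot is at ≈(0.516,−0.1025), and the lever angle is about 0.15. I'll turn the hand for the clamp.

```bash
python3 -m jog '{"dp":[[0,0,0],[0,0,0],[0,0,0],[0,0,0],[0,0,0],[0,0,0],[0,0,0],[0,0,0],[0,0,0],[0,0,0],[0,0,0],[0,0,0]],"delta_rot":[[0,0,0.12],[0,0,0.12],[0,0,0.12],[0,0,0.12],[0,0,0.12],[0,0,0.12],[0,0,0.12],[0,0,0.12],[0,0,0.12],[0,0,0.12],[0,0,0.12],[0,0,0.12]],"hand":[0,0,0,0,0,0,0,0,0,0,0,0]}'; python3 -m jog '{"dp":[[0,0,0],[0,0,0],[0,0,0],[0,0,0],[0,0,0],[0,0,0],[0,0,0],[0,0,0],[0,0,0],[0,0,0],[0,0,0],[0,0,0]],"delta_rot":[[0,0,0.12],[0,0,0.12],[0,0,0.12],[0,0,0.12],[0,0,0.12],[0,0,0.12],[0,0,0.12],[0,0,0.12],[0,0,0.12],[0,0,0.12],[0,0,0],[0,0,0]],"hand":[0,0,0,0,0,0,0,0,0,0,0,0]}'
cat > s2.py <<'E'
from h import *
import sys
s=r.get_state(); th=float(sys.argv[1]); C=np.array([.516,-.1025])
p=[*(C-.07*np.array([np.cos(th),np.sin(th)])),float(sys.argv[2])]
d=C-s['position'][:2]
print('shift',to(p),'rot',np.round(s['eef_rot'],3),'pos',np.round(s['position'],4),'th',np.arctan2(d[1],d[0]).round(3),'F',np.round(s['force'],2),'M',np.round(s['wrist_torque'],2),'q7',s['qpos'][6].round(2),'w',round(s['grip_width'],4))
E
python3 s2.py 0.15 0.23
```

```text
t: 15.45
position: [0.4973, 0.032, 0.2472]
eef_rot: [-3.141, -0.011, 1.671]
force: [-0.2, 0.1, -0.3]
grip_width: 0.0853
t: 16.45
position: [0.4964, 0.0316, 0.244]
eef_rot: [-3.131, 0.003, 0.421]
force: [0.4, 0.0, -0.0]
grip_width: 0.0852
shift [-104.3  111.8   13.2] rot [-3.131e+00  3.000e-03  4.210e-01] pos [0.4964 0.0316 0.244 ] th -1.426 F [ 0.37  0.   -0.01] M [ 0.02  0.   -0.02] q7 -1.23 w 0.0852
```

```bash
python3 -m jog '{"dp":[[-26,28,0],[-26,28,0],[-26,28,0],[-26,28,0],[0,0,0],[0,0,0]],"delta_rot":[[0,0,0],[0,0,0],[0,0,0],[0,0,0],[0,0,0.11],[0,0,0.11]],"hand":[0,0,0,0,0,0]}'; python3 -m jog '{"dp":[[0,0,0],[0,0,0],[0,0,0]],"delta_rot":[[0,0,0],[0,0,0],[0,0,0]],"hand":[0,0,0]}'; python3 s2.py 0.15 0.21
python3 - <<'E'
from h import *
m=snap('wrist','w4.png'); lm('wrist','clamp_handle',.16,m); m=snap('top','t4.png'); lm('top','clamp_handle',.16,m)
E
```

```text
t: 16.95
position: [0.4481, -0.1166, 0.2432]
eef_rot: [-3.133, 0.003, 0.222]
force: [1.4, 0.6, -0.6]
grip_width: 0.0852
t: 17.2
position: [0.4474, -0.1187, 0.2433]
eef_rot: [-3.133, 0.002, 0.226]
force: [0.3, 0.8, 0.4]
grip_width: 0.0854
shift [ 0.7 -5.4 33.3] rot [-3.133e+00  2.000e-03  2.260e-01] pos [ 0.4474 -0.1187  0.2433] th 0.232 F [0.26 0.76 0.41] M [-0.05 -0.07 -0.01] q7 -1.16 w 0.0854
wrist clamp_handle 0.71 [317.8 239.6] [ 0.4487 -0.1123  0.16  ]
top clamp_handle 0.75 [368.1 279.7] [ 0.4473 -0.1092  0.16  ]
```

```bash
python3 -m jog '{"dp":[[1.5,-5.5,20],[0,0,25],[0,0,20],[0,0,0],[0,0,0],[0,0,0]],"delta_rot":[[-0.008,0,0],[0,0,0],[0,0,0],[0,0,0],[0,0,0],[0,0,0]],"hand":[0,0,0,0,0,0]}'; python3 s2.py 0.14 0.143
```

```text
t: 17.9
position: [0.4513, -0.1091, 0.1784]
eef_rot: [3.14, -0.002, 0.237]
force: [-0.3, 0.0, -0.1]
grip_width: 0.0855
shift [-5.3  1.9 35.4] rot [ 3.14e+00 -2.00e-03  2.37e-01] pos [ 0.4513 -0.1091  0.1784] th 0.102 F [-0.28  0.03 -0.07] M [0.   0.04 0.02] q7 -1.11 w 0.0855
```

```bash
python3 -m jog '{"dp":[[-3,2.5,15],[0,0,15],[0,0,5],[0,0,0],[0,0,0],[0,0,0],[0,0,0],[0,0,0]],"delta_rot":[[0,0,0],[0,0,0],[0,0,0],[0,0,0],[0,0,0],[0,0,0],[0,0,0],[0,0,0]],"hand":[0,0.2,0.4,0.6,0.8,1,1,1]}' 20; python3 s2.py 0.3 0.143
```

```text
t: 18.57
position: [0.4566, -0.1124, 0.1508]
eef_rot: [3.138, -0.018, 0.24]
force: [1.6, 0.0, -8.4]
grip_width: 0.0153
shift [-10.    8.6   7.7] rot [ 3.138 -0.018  0.24 ] pos [ 0.4566 -0.1124  0.1508] th 0.166 F [ 1.62  0.   -8.44] M [ 0.04 -0.33  0.02] q7 -1.04 w 0.0153
```

```bash
python3 -m jog '{"dp":[[0,0,0],[0,0,0],[-8,0,6],[0,0,0],[0,0,0]],"delta_rot":[[0,0,0],[0,0,0],[0,-0.016,0],[0,0,0],[0,0,0]],"hand":[0.7,0.5,0.5,0.5,0.5]}' 20; python3 s2.py 0.15 0.143
```

```text
t: 18.98
position: [0.4496, -0.1144, 0.1459]
eef_rot: [3.138, -0.003, 0.241]
force: [0.2, -0.8, 0.4]
grip_width: 0.0425
shift [-2.4 -2.1  2.8] rot [ 3.138e+00 -3.000e-03  2.410e-01] pos [ 0.4496 -0.1144  0.1459] th 0.177 F [ 0.17 -0.82  0.4 ] M [-0.05  0.01  0.01] q7 -1.04 w 0.0425
```

```bash
python3 -m jog '{"dp":[[-2.5,0,2.5],[0,0,0],[0,0,0],[0,0,0],[0,0,0],[0,0,0]],"delta_rot":[[0,0,0],[0,0,0],[0,0,0],[0,0,0],[0,0,0],[0,0,0]],"hand":[0.6,0.8,1,1,1,1]}' 20; python3 s2.py 0.35 0.143
```

```text
t: 19.48
position: [0.447, -0.1151, 0.1433]
eef_rot: [3.138, -0.003, 0.241]
force: [0.0, -0.2, -0.7]
grip_width: 0.0155
shift [ 0.4 11.9  0.3] rot [ 3.138e+00 -3.000e-03  2.410e-01] pos [ 0.447  -0.1151  0.1433] th 0.18 F [ 0.05 -0.24 -0.65] M [ 0.08 -0.01  0.01] q7 -1.04 w 0.0155
```

```bash
python3 -m jog '{"dp":[[0.2,7,0],[0.3,7,0],[0.3,7,0],[0.3,7,0]],"delta_rot":[[0,0,-0.1],[0,0,-0.1],[0,0,-0.1],[0,0,-0.1]],"hand":[1,1,1,1]}'; python3 s2.py 0.8 0.143
```

```text
t: 19.82
position: [0.4565, -0.1415, 0.1433]
eef_rot: [3.141, 0.001, 0.654]
force: [-0.8, -0.6, -0.1]
grip_width: 0.0151
shift [ 1.7 15.4  0.3] rot [3.141e+00 1.000e-03 6.540e-01] pos [ 0.4565 -0.1415  0.1433] th 0.581 F [-0.77 -0.57 -0.08] M [-0.01  0.01 -0.12] q7 -0.55 w 0.0151
```

```bash
python3 -m jog '{"dp":[[0.5,7,0],[0.4,7,0],[0.4,7,0],[0.4,7,0]],"delta_rot":[[0,0,-0.1],[0,0,-0.1],[0,0,-0.1],[0,0,-0.1]],"hand":[1,1,1,1]}'; python3 s2.py 1.3 0.143
```

```text
t: 20.15
position: [0.4769, -0.1633, 0.1433]
eef_rot: [-3.141, 0.003, 1.067]
force: [-1.1, 0.4, -0.4]
grip_width: 0.0155
shift [ 4.  21.1  0.3] rot [-3.141e+00  3.000e-03  1.067e+00] pos [ 0.4769 -0.1633  0.1433] th 0.999 F [-1.12  0.38 -0.35] M [-0.02 -0.01 -0.13] q7 -0.09 w 0.0155
```

```bash
python3 -m jog '{"dp":[[0.4,5,0],[0.4,5,0],[0.4,4,0],[0.4,3,0]],"delta_rot":[[0,0,-0.06],[0,0,-0.06],[0,0,-0.06],[0,0,-0.04]],"hand":[1,1,1,1]}'; python3 s2.py 1.3 0.143;  python3 -m jog '{"dp":[[0.3,3,0],[0.2,2,0],[0.2,2,0]],"delta_rot":[[0,0,-0.03],[0,0,-0.02],[0,0,-0.02]],"hand":[1,1,1]}'; python3 s2.py 1.33 0.143
```

```text
t: 20.48
position: [0.4919, -0.1713, 0.1433]
eef_rot: [-3.136, 0.004, 1.296]
force: [-1.3, -0.4, 1.4]
grip_width: 0.0154
shift [2.8 4.8 0.3] rot [-3.136  0.004  1.296] pos [ 0.4919 -0.1713  0.1433] th 1.234 F [-1.26 -0.36  1.4 ] M [ 0.04  0.07 -0.05] q7 0.15 w 0.0154
t: 20.73
position: [0.4976, -0.1733, 0.1433]
eef_rot: [-3.132, 0.003, 1.37]
force: [-3.2, 0.3, 3.1]
grip_width: 0.0154
shift [3.1 1.2 0.3] rot [-3.132e+00  3.000e-03  1.370e+00] pos [ 0.4976 -0.1733  0.1433] th 1.316 F [-3.2   0.3   3.13] M [0.09 0.23 0.07] q7 0.22 w 0.0154
```

```bash
python3 -m jog '{"dp":[[0.2,2,0],[0.2,2,0]],"delta_rot":[[0,0,0],[0,0,0]],"hand":[1,1]}'; python3 s2.py 1.33 0.143;  python3 -m jog '{"dp":[[0.2,2,0],[0.2,2,0]],"delta_rot":[[0,0,0],[0,0,0]],"hand":[1,1]}'; python3 s2.py 1.33 0.143
```

```text
t: 20.9
position: [0.499, -0.1738, 0.1431]
eef_rot: [-3.126, 0.003, 1.37]
force: [-8.7, 1.7, 8.3]
grip_width: 0.0149
shift [ 3.4 -0.4  0.1] rot [-3.126e+00  3.000e-03  1.370e+00] pos [ 0.499  -0.1738  0.1431] th 1.337 F [-8.65  1.74  8.3 ] M [0.4  1.16 0.21] q7 0.23 w 0.0149
t: 21.07
position: [0.4988, -0.1738, 0.1431]
eef_rot: [-3.116, 0.002, 1.37]
force: [-7.6, 1.6, 8.0]
grip_width: 0.0153
shift [ 3.3 -0.1  0.1] rot [-3.116e+00  2.000e-03  1.370e+00] pos [ 0.4988 -0.1738  0.1431] th 1.334 F [-7.56  1.55  7.95] M [0.31 0.8  0.18] q7 0.23 w 0.0153
```

```bash
python3 -m jog '{"dp":[[0,0,0],[0,0,0],[0,0,0],[0,0,-20],[0,0,-30],[0,0,-35],[-35,0,-20],[-35,0,0],[0,0,0],[0,0,0],[0,0,0]],"delta_rot":[[0,0,0],[0,0,0],[0,0,0],[-0.02,0,0],[0,0,0],[0,0,0],[0,0,0],[0,0,0],[0,0,0],[0,0,0],[0,0,0]],"hand":[0.7,0.5,0.4,0.4,0.4,0.4,0.2,0,0,0,0]}'; python3 s2.py 1.3 .2
python3 - <<'E'
from h import *
m=snap('top','t5.png'); lm('top','clamp_handle',.16,m); lm('top','screw_end',.156,m);lm('top','screw_grip',.156,m)
ms=snap('scene','s5.png'); lm('scene','clamp_handle',.16,ms)
mw=snap('wrist','w5.png'); lm('wrist','clamp_handle',.16,mw); lm('wrist','screw_end',.156,mw); lm('wrist','screw_grip',.156,mw)
a=cv2.imread('pics/t5.png')[130:340,190:470]; b=cv2.imread('pics/w5.png')
cv2.imwrite('pics/f.png',np.hstack([cv2.resize(a,(400,300),interpolation=2),cv2.resize(b,(400,300),interpolation=3)]))
E
```

```text
t: 21.98
position: [0.4911, -0.2413, 0.2521]
eef_rot: [3.138, 0.005, 1.375]
force: [0.7, 0.8, -0.5]
grip_width: 0.0855
shift [71.5 -7.9 51.7] rot [3.138 0.005 1.375] pos [ 0.4911 -0.2413  0.2521] th 1.393 F [ 0.74  0.82 -0.47] M [ 0.01  0.05 -0.06] q7 0.3 w 0.0855
top clamp_handle 0.58 [396.7 250. ] [ 0.5065 -0.1694  0.16  ]
top screw_end 0.77 [298.7 230.6] [0.5492 0.0288 0.156 ]
top screw_grip 0.58 [298.3 248.3] [0.5129 0.03   0.156 ]
scene clamp_handle 0.55 [228.7 171.7] [ 0.5035 -0.1661  0.16  ]
wrist clamp_handle 0.66 [313.7 138. ] [ 0.4973 -0.1701  0.16  ]
```

View pics/f.png

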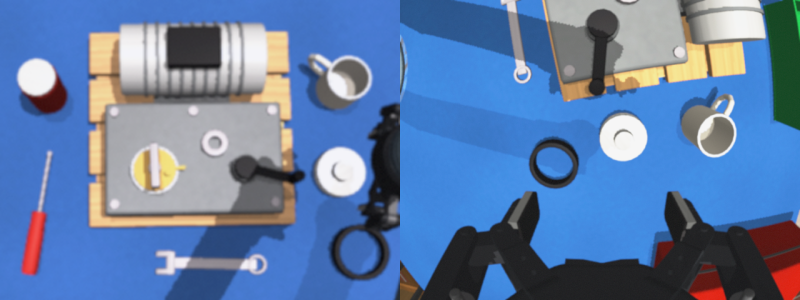

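The final view shows the lever over at its stop: the wrist camera puts the handle at (0.497,−0.170), as predicted for 1.3 rad. The bar and the ring tab are perpendicular, the bystanders are in place, and the gripper is clear.

```bash
python3 -c "
from cell import r
print(r.hand_in())"
```

```text
the job is handed in; nothing more can be done
None
```

The job is done and handed in at about 22 s of the 64 s allowed. No verdict is given, so this rests on my own checks.

- **Screw:** I turned it about 1.37 rad clockwise until it bottomed, then held it at about 0.41 N m for more than half a second. Most readings were between 0.36 and 0.46 N m, with one at 0.52, just over the snug range but well under the 0.85 damage level.
- **Back-off:** I backed it off about 1.57 rad by hand angle. The wrist image agreed once I took the ring tab's top as 116 mm above the bench: bar at 0.038 rad, tab at −1.529 rad. My first estimate, with the tab at 110 mm, gave only 1.48 to 1.50 rad.
- **Clamp lever:** I gripped the handle and swung it until the force rose from about 1.5 N to about 8 N at the stop, then let go. My first grip was about 8 mm off centre, so I opened and gripped again before swinging. The wrist camera put the handle at (0.497, −0.170), where a lever angle of 1.3 rad should be. The top and scene cameras read 6 to 9 mm farther in x, which I put down to their coarser view.
- **Bench:** In the last pictures the other things looked undisturbed, and the gripper was open and clear of everything.

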